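Push the rose drying tray up the ramp and latch it against the sprung stop

TASK

Push the white tray of sugar roses off the worktop and up the ramp between its guides, without lifting it, until it presses back the sprung stop at the top and both orange side catches spring into the tray's notches; then let go, so that it stays held against the stop. Press gently: do not ram the sprung stop to the end of its travel, and do not disturb the paint bottle, the small pot and the jar beside the ramp.

Things in the scene. Friction and masses are not known exactly. Their poses are not given: they have to be found in the camera images.
- tray: White tray, pink insert, three sugar roses (to 35 mm high); 120 mm long (own x), 130 wide (y), walls 22 high; 0.2 to 0.4 kg. Origin: centre of the underside. +x is the leading end, its corners tapered; it starts on the worktop facing the ramp within 15 degrees, up to 15 mm off its centre line. Notches in both side walls, x = +2 to +30 mm, 15 mm deep; the catches hold their front faces.
- tray_tail (a point): Middle of the tray's flat trailing wall (tray x = -60 mm), 11 mm above its underside; axes as the tray's. The place to push, low: 5 to 18 mm above the tray's underside. The wall is 130 mm wide.
- stand: Fixed stand of the ramp, upright. Origin: on the worktop at the middle of the ramp's lower edge (lip), where the slope starts at worktop height with no step. Its x axis points horizontally up the ramp, z up.
- bed: The ramp's bed, an aluminium plate 340 x 176 mm sloping 0.16 rad. Origin: middle of the lip; x up the slope, y left, z square to the surface (z = 0). Guide rails 8 mm high at y = -67 and +67 mm (2 mm clear of the tray each side) flare to 83 mm (12 mm high) at the lip, x = -20 to +45. A latched tray has its origin at x = 174 to 214 mm, depending on where the stop is clamped.
- bed_top (a point): Point on the bed's centre line, on the surface, 228 mm up from the lip; axes as the bed's. The blue stop carriage (57 mm high with knobs) is clamped where it varies by 40 mm from run to run, unreported: the sprung stop's free face lies 0 to 40 mm farther up than this point. The carriage does not give when pushed. A latched tray has its origin 54.5 mm short of that free face.
- buffer (a joint): Sprung stop's slide, m: 0 free, grows up the slope when pressed back, end 0.015. 3 N to start, then 1.5 N per mm. The catches drop in at about 5.5 mm (11 N, plus 1 to 3 N to slide the tray, more if it is forced against a rail) and hold it at about 5 mm; 14 mm (24 N) counts as rammed. Press it back 7 to 11 mm: some 16 N of push. Rubber face 80 mm wide, 7 to 25 mm above the bed.
- catch_left (a joint): Left orange spring catch on the carriage, m: 0 sprung in, grows outward to 0.012 (about 8 mm while the tray's side wall passes it); spring 1 to 1.5 N (the tapered corners open both with 2 to 4 N of push). It stands 28.5 mm before the free face of the stop and reaches 10 mm in past the rail's inner face, 11 to 19 mm above the bed.
- catch_right (a joint): Right orange spring catch, mirror image of the left, same values.
- paint_ruby: Bystander: dark red paint bottle with black cap, 35 mm diameter, 63 mm high, beyond the ramp seen from the robot. Origin: centre of its underside. Leave it alone.
- lustre_sky: Bystander: small white pot with pale blue band and black lid, 38 mm diameter, 31 mm high, on the robot's side of the ramp. Origin: centre of its underside. Leave it alone.
- rinse_jar: Bystander: glass jar, 62 mm diameter, 90 mm high, beyond the ramp. Origin: centre of its underside. Leave it alone.

How it is judged:
By the outcome, as a careful person would: the job done as asked, in the order asked, and still so for the second after the job is handed in, with the robot touching nothing.
It also fails if it takes over 58 s, if anything falls off the work surface, if the arm or the gripper's body presses on something with over 40 N, if the wrist force passes 120 N, or if a joint passes its speed limit or range.

ROBOT

A 7-joint arm with a two-finger parallel gripper is mounted at the origin on a cart in front of the work surface, level with it; the furniture and walls round the work are solid. World frame = base frame: x ahead of the robot, y to its left, z up, the work surface at z = 0. Lengths are in mm, angles in rad, forces in N, time in s.
With the tool pointing down it reaches from about 425 to 875 mm from the base axis. Payload 8.4 kg.
Tool frame: the origin (TCP) lies midway between the tips of the shut fingers; the grasp point (between the pads) lies 19 mm behind it; z points along the fingers, y is the direction in which the jaws open and shut (so a half turn about z gives the same grasp; the last joint's range is limited). The gripper opens to 85 mm and grips with 20 to 120 N. Pads are 22 mm wide; open, the fingers measure 114 mm over their backs; the gripper's body (76 mm by 85 mm) begins 54 mm behind the grasp point. The pads swing forward as they close: fully open they stand 13 mm farther back than shut.
Start: joints at [1.155, 0.333, 0.04, 1.465, -0.013, 1.343, -0.059], TCP at [202.47, -617.632, 231.308] pointing down, gripper open.
Joint ranges: [-2.58, 2.58], [-0.38, 2.09], [-1.3, 1.39], [0.25, 2.4], [-1.5, 4.64], [0.08, 2.09], [-2.65, 2.65]. Speed limits (rad/s): [2.22, 2.22, 2.79, 2.79, 3.14, 3.14, 3.14].

INTERFACE

Orientations are given as a unit quaternion [w, x, y, z].
In Python, from workcell import get_state, eyes, job_done, finder gives the robot as it stands.
- The arm moves only by the tool arm_command, never from a script. Its arguments are lists of equal length, an entry for each row: "linear": the shift along the world's x, y, z in mm, a list of three; "delta_rot": the turn, a rotation vector about the world's x, y, z in degrees, a list of three; "fingers": the finger opening in mm, from 0 to 85.4. A call has 1 to 20 rows; each row shifts and turns the commanded pose from where the row before left it; what a row does not reach is not made up. A row lasts 1/10 s, in which the tool goes at most 50 mm and 8.59 degrees, less where a joint would pass 70% of its speed; a pose out of reach is approached as far as the arm can. A call is refused whole if a number of a shift passes 50 or a number of a turn 8.59, either way. A call with a gripper value outside its range is refused whole. The fingers move at their own pace and stop on an object; "newtons" is the grip in N (left out, the last holds). Time passes only in rows, so rows that do not move let the fingers close. It gives the time, the measured TCP pose, the force and the opening at its end, in the units of the state.
- get_state(): the state, without advancing time (a new reading comes with each control period).
- eyes.grab_frame(name): name is "scene" or "top" or "wrist"; returns a dict with "frame" (480x640x3 uint8, red, green, blue), "z_map" (480x640 float32, mm along the optical axis (not along the pixel's ray), 0 where there is no reading), "fx", "fy", "cx", "cy" (pixels), "xyz" and "rotation" of the camera in the world; the wrist camera has in their place "hand_eye" (4x4, takes a point from camera to tool coordinates, whose origin is the TCP and whose axes are the flange's). Camera axes: x right, y up, looking along -z (the intrinsics and any distortion apply to the point x, -y, -z); pixel columns grow to the right and rows downward; lengths in mm; the calibration is good to about 2 mm. A picture is of the moment at which its call begins: read the wrist's pose just before it.
- job_done(): hands the job in, once; it reports no verdict.
Trained networks look in a picture, given as the dict that the camera call returned (one of the last four; its "shot" number tells which), for a name from the list of things; names that differ only in an ending like _2 or _b are one class to them, and where a whole thing is asked for, a point or a joint stands for the part that bears it (a point fixed in the world has none). Each returns a list of dicts, best first, with "conf" (0 to 1); they miss things now and then, are a little off and sometimes report something else, mostly with a low value. They report only what shows in the picture. A call takes as long as a camera call.
- finder.search_frame(query, picture): "extent" ([left, top, right, bottom] in pixels, round what is visible of it).
The state is a dict: "t": time; "q": joint angles; "qd": joint speeds; "tau": joint torques, N m; "tool_pos": TCP position; "orientation": TCP orientation; "force": force on the tool from outside, world axes, zero at the start; "torque": the same for the moment, N m; "opening": finger opening in mm.
Only numpy, scipy, OpenCV 4.12 (cv2) and the standard library are available. Lean on these libraries where they do the work, as an engineer would, in place of code of your own. Each camera call takes 0.05 s, during which the arm holds its last target.

## Working session

There is one attempt and no reset: what is moved stays moved. The work goes in short steps, Python scripts to look and compute and a tool call to move; the robot and the scene stay as the last step left them, time stands still between calls to the robot, and variables do not carry over. Pictures are saved under pics/ and viewed, and the job is handed in when it is done.

Besides the shell and the picture viewer there is one more tool, called after "Call:" as name(argument=value, ...) on one line, values as JSON. arm_command: Moves the arm, as the interface text tells. Its arguments: {"type":"object","properties":{"linear":{"type":"array"},"delta_rot":{"type":"array"},"fingers":{"type":"array"},"newtons":{"type":"number"}},"required":["linear","delta_rot","fingers"]}

```bash
mkdir -p pics; ls
python3 - <<'E'
from workcell import get_state, eyes, finder
import cv2,pickle
s=get_state();print(s)
for n in("scene","top"):
    p=eyes.grab_frame(n);pickle.dump(p,open(f"{n}0.pkl","wb"))
    cv2.imwrite(f"pics/{n}0.png",p["frame"][:,:,::-1])
    print(n,{k:v for k,v in p.items() if k not in("frame","z_map")})
    for q in("tray","stand","bed","buffer","catch_left","paint_ruby","lustre_sky","rinse_jar"):
        print(q,[(d["extent"],round(d["conf"],2)) for d in finder.search_frame(q,p)[:2]])
E
```

```text
pics
{'t': 0.0, 'q': array([ 1.15479573,  0.33389769,  0.03983963,  1.46629536, -0.01338312,
        1.34333178, -0.05853519]), 'qd': array([-8.76415175e-04, -1.01884506e-03,  3.04988288e-04, -1.56726117e-03,
       -1.38503658e-03,  5.98929965e-05,  3.55957291e-04]), 'tau': array([-5.28869066e-06, -6.58570290e+01,  1.36537615e+00, -4.05565739e+01,
        1.67775335e-02,  1.26057808e-02,  1.90846272e-07]), 'tool_pos': array([ 202.32944846, -617.20307234,  230.41757088]), 'orientation': array([-8.11597729e-04,  9.87481850e-01,  1.57730473e-01, -1.89194228e-04]), 'force': array([ 0.04993829, -0.37403107, -0.41026068]), 'torque': array([0.02831683, 0.00640479, 0.01051395]), 'opening': 85.37364127384603}
scene {'fx': 579.3611728794364, 'fy': 579.3611728794364, 'cx': 324.5641857040536, 'cy': 238.80434090374078, 'xyz': array([-105.69220453,  346.59107484,  635.21738647]), 'rotation': array([-0.45693773, -0.23371481,  0.3860537 ,  0.76651669]), 'shot': 1}
tray [([360.0, 202.3, 450.9, 257.1], 0.95)]
stand [([171.4, 231.2, 418.8, 383.0], 0.97)]
bed [([174.5, 230.7, 419.3, 376.3], 0.71)]
buff
[... 203 characters left out ...]
6.5, 397.7, 350.4], 0.84)]
rinse_jar [([213.3, 213.6, 252.6, 271.6], 0.56)]
top {'fx': 519.2699656191456, 'fy': 519.2699656191456, 'cx': 318.8484098751765, 'cy': 233.50031898699757, 'xyz': array([410.95831053,   3.91986435, 986.57939804]), 'rotation': array([-0.69613533, -0.04518923,  0.06656061,  0.71338855]), 'shot': 2}
tray [([369.1, 176.9, 445.1, 251.9], 0.83)]
stand [([164.3, 193.7, 372.6, 335.4], 0.73)]
bed [([166.3, 193.8, 377.5, 335.4], 0.61)]
buffer [([198.4, 249.0, 238.0, 294.3], 0.88)]
catch_left [([257.3, 295.1, 265.9, 314.6], 0.61)]
paint_ruby [([305.1, 152.8, 322.0, 176.8], 0.91)]
lustre_sky [([302.6, 320.5, 321.9, 337.1], 0.73)]
rinse_jar [([224.0, 157.8, 260.6, 202.6], 0.71)]
```

View pics/scene0.png

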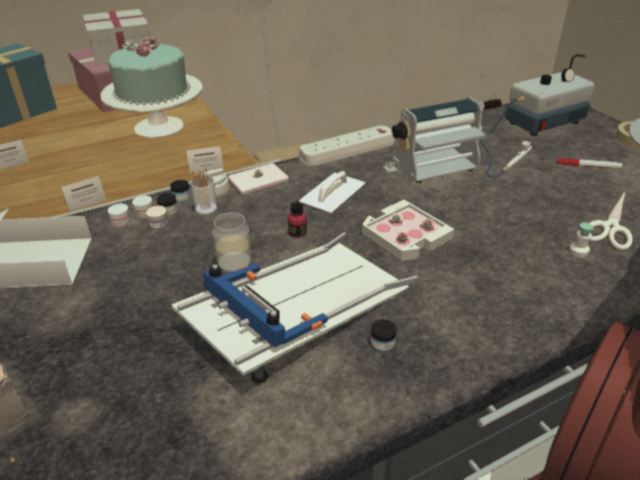

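View pics/top0.png

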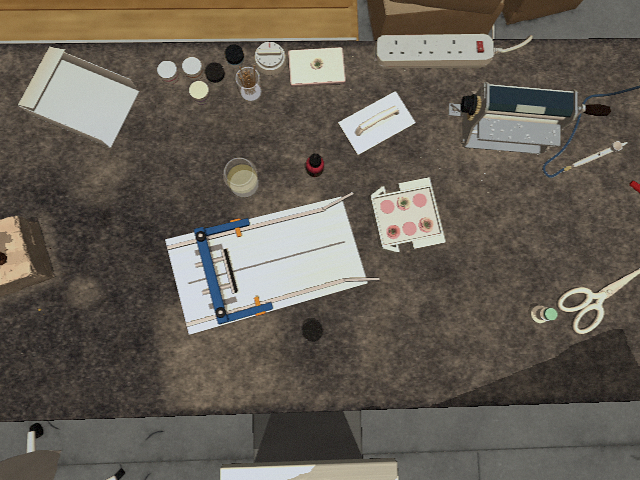

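The views show the ramp running left in the top image (lip at about u=360, stop at about u=235) and the tray right of the lip at (408,214). Next I get metric geometry.

```bash
cat > h.py <<'E'
import numpy as np,cv2,pickle
from scipy.spatial.transform import Rotation as R
def rot(p): q=p["rotation"];return R.from_quat([q[1],q[2],q[3],q[0]]).as_matrix()
def cloud(p):
    v,u=np.mgrid[0:480,0:640];z=p["z_map"]
    c=np.stack([(u-p["cx"])/p["fx"]*z,-(v-p["cy"])/p["fy"]*z,-z],-1)
    w=c@rot(p).T+p["xyz"];w[z<=0]=np.nan;return w
def ray(p,u,v,z0):
    d=rot(p)@np.array([(u-p["cx"])/p["fx"],-(v-p["cy"])/p["fy"],-1]);t=(z0-p["xyz"][2])/d[2];return p["xyz"]+t*d
def proj(p,X):
    c=(np.asarray(X)-p["xyz"])@rot(p);return np.stack([p["cx"]+p["fx"]*c[...,0]/-c[...,2],p["cy"]-p["fy"]*c[...,1]/-c[...,2]],-1)
E
python3 - <<'E'
from h import *
p=pickle.load(open("top0.pkl","rb"));w=cloud(p)
for n,(u,v) in dict(table=(400,300),table2=(400,150),lipA=(340,215),bedB=(190,300),bed_mid=(290,265),trayfar=(405,185)).items(): print(n,w[v,u].round(1))
# bed plane
m=np.zeros((480,640),np.uint8);cv2.fillPoly(m,[np.array([[255,245],[335,225],[350,270],[275,285]])],1)
P=w[m>0];P=P[~np.isnan(P).any(1)];
A=np.c_[P[:,:2],np.ones(len(P))];c=np.linalg.lstsq(A,P[:,2],rcond=None)[0]
for i in range(3):
    r=abs(A@c-P[:,2]);k=r<4;c=np.linalg.lstsq(A[k],P[k,2],rcond=None)[0]
print("plane",c,np.arctan(np.hypot(*c[:2])),"uphill az",np.degrees(np.arctan2(c[1],c[0])),r.std())
f=p["frame"][:,:,::-1]
cv2.imwrite("pics/c1.png",cv2.resize(f[165:345,155:455],None,fx=2.66,fy=2.66,interpolation=cv2.INTER_CUBIC))
cv2.imwrite("pics/c2.png",cv2.resize(f[165:265,330:460],None,fx=6,fy=6,interpolation=cv2.INTER_CUBIC))
s=pickle.load(open("scene0.pkl","rb"))["frame"][:,:,::-1]
cv2.imwrite("pics/c3.png",cv2.resize(s[190:390,165:465],None,fx=2.66,fy=2.66,interpolation=cv2.INTER_CUBIC))
E
```

```text
table [ 437.1 -178.6   -0.7]
table2 [ 731.4 -193.2    2.6]
lipA [602.8 -69.8   3.2]
bedB [445.4 205.4  52.3]
bed_mid [506.4  27.9  22. ]
trayfar [ 654.9 -195.2   22.7]
plane [-0.04160073  0.15722397 38.71190762] 0.16122299705449586 uphill az 104.82056127664028 1.0288132841096866
```

View pics/c1.png

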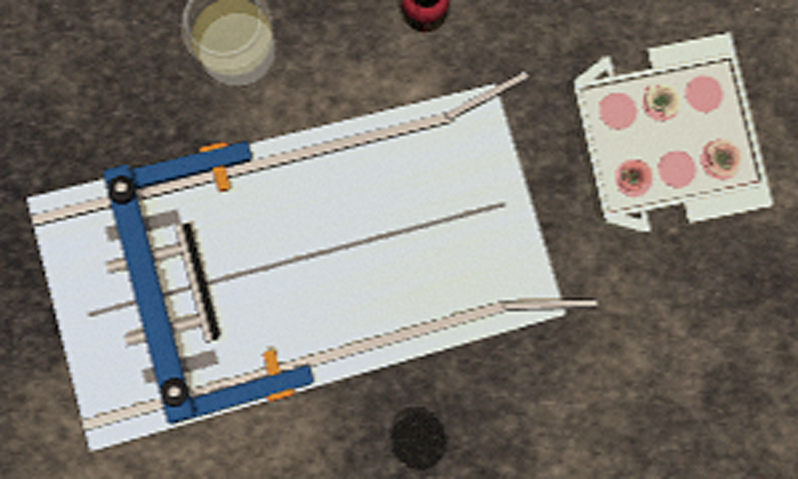

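View pics/c2.png

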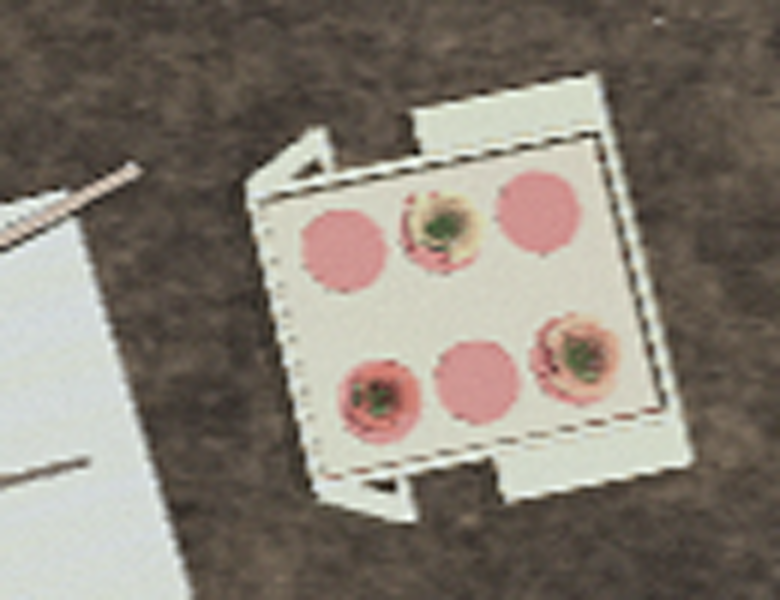

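View pics/c3.png

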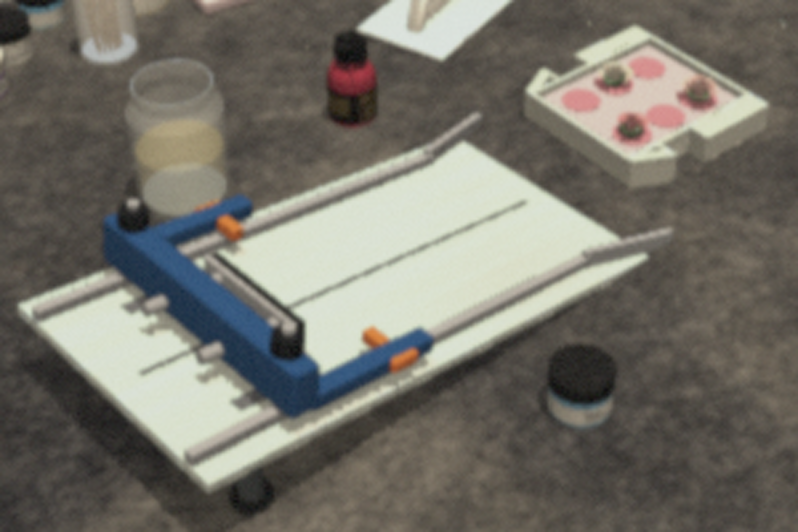

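The crops show the bed corners, the stop's black rubber edge and the tray's corners clearly; the bed is about 14° clockwise from the y axis. Now I fit the poses from hand-picked points in both views.

```bash
cat > fit.py <<'E'
from h import *
from scipy.optimize import least_squares
T=pickle.load(open("top0.pkl","rb"));S=pickle.load(open("scene0.pkl","rb"))
def un(pt,s,ou,ov): return np.array([(pt[0]+.5)/s-.5+ou,(pt[1]+.5)/s-.5+ov])
t1=lambda *a:un(a,2.66,155,165); t2=lambda *a:un(a,6,330,165); s3=lambda *a:un(a,2.66,165,190)
def bedX(par,pts):
    x,y,a=par; pts=np.atleast_2d(pts);Rm=R.from_euler('z',a).as_matrix()@R.from_euler('y',-.16).as_matrix()
    return pts@Rm.T+[x,y,0]
bedobs=[(T,t1(495,87),(0,88,0)),(T,t1(564,315),(0,-88,0)),(T,t1(27,198),(340,88,0)),(T,t1(90,450),(340,-88,0)),
(S,s3(463,142),(0,88,0)),(S,s3(648,258),(0,-88,0)),(S,s3(20,308),(340,88,0)),(S,s3(209,490),(340,-88,0))]
def res(par,obs,f): return np.concatenate([(proj(c,f(par,X)[0])-o) for c,o,X in obs])
for nm,ob in(("both",bedobs),("top",bedobs[:4]),("scene",bedobs[4:])):
    r=least_squares(res,[560,-80,1.8],args=(ob,bedX),loss='soft_l1');print("bed",nm,r.x[:2].round(1),np.degrees(r.x[2]).round(2));print(r.fun.reshape(-1,2).round(1).tolist())
    if nm=="both":bed=r.x
def trayX(par,pts):
    x,y,a=par;return np.atleast_2d(pts)@R.from_euler('z',a).as_matrix().T+[x,y,0]
trobs=[(T,t2(597,73),(-60,65,22)),(T,t2(691,463),(-60,-65,22)),(S,s3(635,27),(-60,65,22)),(S,s3(768,103),(-60,-65,22)),
(T,t2(413,112),(2,65,22)),(T,t2(497,460),(2,-50,22))]
trobs=trobs[:5]
for nm,ob in(("both",trobs),):
    r=least_squares(res,[630,-190,1.8],args=(ob,trayX),loss='soft_l1');print("tray",r.x[:2].round(1),np.degrees(r.x[2]).round(2));print(r.fun.reshape(-1,2).round(1).tolist())
    tray=r.x
a=bed[2];d=tray[:2]-bed[:2];print("tray in stand",d@[np.cos(a),np.sin(a)],d@[-np.sin(a),np.cos(a)],"yaw",np.degrees(tray[2]-a))
# stop face
for c,o,y in((T,t1(187,224),40),(T,t1(217,338),-40),(S,s3(217,254),40),(S,s3(301,325),-40)):
    rr=least_squares(lambda q:proj(c,bedX(bed,(q[0],q[1],25))[0])-o,[245,y]);print("stop",rr.x.round(1))
E
python3 fit.py
```

```text
bed both [406.7 -63.2] 50.28
[[-30.1, 158.3], [1.4, -2.1], [0.0, 1.0], [39.2, -167.6], [59.1, 121.8], [0.0, -1.4], [-1.0, 0.2], [-29.9, -137.6]]
bed top [533.5 -93.9] 72.35
[[0.4, 97.4], [-1.1, -75.7], [-0.8, 2.1], [6.4, -182.8]]
bed scene [405.4 -62.5] 49.74
[[58.6, 122.5], [0.6, -0.8], [-0.8, -0.6], [-29.0, -138.1]]
tray [ 617.1 -312. ] -2239.64
[[-0.8, 0.1], [-0.1, 0.6], [-0.4, -0.1], [0.3, 1.1], [60.8, -12.5]]
tray in stand -56.94641830897683 -320.8922277534082 yaw -2289.9196739917584
stop [246.2  33.4]
stop [182.5  80. ]
stop [244.6  33.2]
stop [185.2  70.3]
```

Heading is towards +y, so "left" is the robot's side; swap y signs.

```bash
sed -i 's/(c,o,X in obs)/X/; s/for c,o,X in obs\]/for c,o,X in [(c,o,(X[0],-X[1],X[2])) for c,o,X in obs]]/; s/,40),(T,t1(217,338),-40),(S,s3(217,254),40),(S,s3(301,325),-40)/,-40),(T,t1(217,338),40),(S,s3(217,254),-40),(S,s3(301,325),40)/' fit.py; python3 fit.py
```

```text
bed both [554.4 -95.9] 104.65
[[0.4, -0.6], [0.9, 0.6], [0.1, 0.4], [0.1, 1.2], [-2.7, -1.8], [1.2, 0.6], [-1.1, -0.3], [-0.5, -0.5]]
bed top [555.  -95.3] 104.55
[[0.2, -0.9], [0.5, 0.4], [-0.2, -0.3], [-0.4, 0.6]]
bed scene [552.5 -96.9] 104.47
[[-1.6, -1.5], [2.2, 1.2], [-0.2, -0.2], [0.1, -0.1]]
tray [ 596.4 -195.1] 100.12
[[-0.1, -0.2], [0.3, 0.3], [0.0, -0.5], [0.5, 0.8], [-0.6, -0.6]]
tray in stand -106.52552757517029 -15.526415292388396 yaw -4.525146966117889
stop [242.6 -40.3]
stop [242.7  38.8]
stop [241.1 -39.6]
stop [243.3  38.2]
```

Call:
arm_command(linear=[[27.4,21.2,-4],[27.4,21.2,-4],[27.4,21.2,-4],[27.4,21.2,-4],[27.4,21.2,-4],[27.4,21.2,-4],[27.4,21.2,-4],[27.4,21.2,-4],[27.4,21.2,-4],[27.4,21.2,-4],[27.4,21.2,-4],[27.4,21.2,-4],[27.4,21.2,-4],[27.4,21.2,-4],[27.4,21.2,-4],[0,0,0],[0,0,0]], delta_rot=[[0,0,5.763],[0,0,5.763],[0,0,5.763],[0,0,5.763],[0,0,5.763],[0,0,5.763],[0,0,5.763],[0,0,5.763],[0,0,5.763],[0,0,5.763],[0,0,5.763],[0,0,5.763],[0,0,5.763],[0,0,5.763],[0,0,5.763],[0,0,0],[0,0,0]], fingers=[85,85,85,85,85,85,85,85,85,85,85,85,85,85,85,85,85])

```text
t: 2.6
tool_pos: [613.8, -298.9, 170.9]
orientation: [-0.0, 0.611, 0.791, 0.0]
force: [0.1, -0.4, 0.5]
opening: 84.9
```

Run:
```python
from workcell import get_state, eyes
import cv2,pickle
s=get_state();p=eyes.grab_frame("wrist");pickle.dump((s,p),open("w1.pkl","wb"))
print(p["hand_eye"].round(3),p["fx"],p["cx"],p["cy"])
cv2.imwrite("pics/w1.png",p["frame"][:,:,::-1])
p=eyes.grab_frame("scene");pickle.dump(p,open("s1.pkl","wb"))
cv2.imwrite("pics/s1.png",p["frame"][:,:,::-1])
```

```text
[[ 1.00000e-03  9.53000e-01  3.02000e-01  7.56170e+01]
 [ 1.00000e+00 -1.00000e-03 -0.00000e+00  6.44000e-01]
 [-0.00000e+00  3.02000e-01 -9.53000e-01 -1.42253e+02]
 [ 0.00000e+00  0.00000e+00  0.00000e+00  1.00000e+00]] 406.60538030203986 323.6718913206497 245.34840771630797
```

View pics/w1.png

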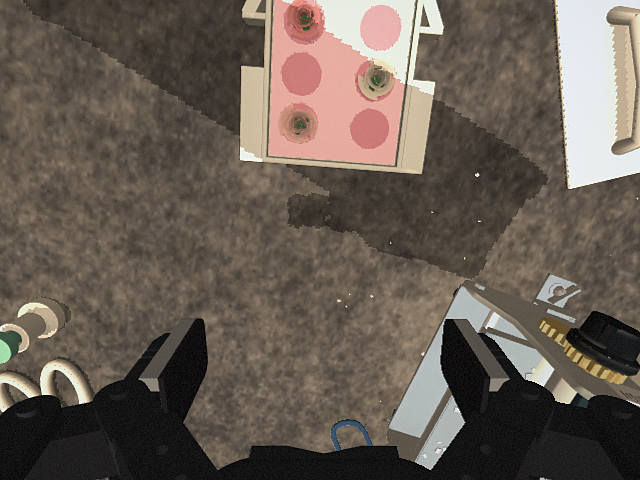

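View pics/s1.png

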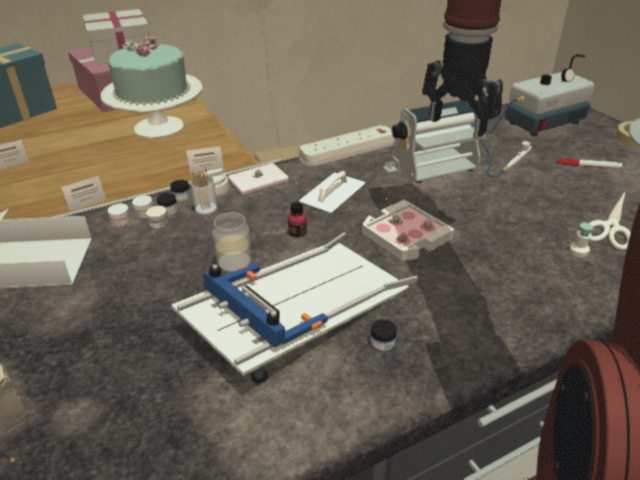

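Run:
```python
from h import *
T=pickle.load(open("top0.pkl","rb"));w=cloud(T)
a=np.radians(104.65);o=np.array([554.4,-95.9])
d=w[...,:2]-o;X=d@[np.cos(a),np.sin(a)];Y=d@[-np.sin(a),np.cos(a)];Z=w[...,2]
tool=np.array([613.8,-298.9])-o;print("tool stand",tool@[np.cos(a),np.sin(a)],tool@[-np.sin(a),np.cos(a)])
m=(X<-170)&(X>-400)&(Y>-250)&(Y<100)&(Z>12)
for x0 in range(-400,-170,20):
    k=m&(X>=x0)&(X<x0+20)
    if k.sum()>3: print(x0,"n",k.sum(),"Ymax",np.nanmax(Y[k]).round(),"Zmax",np.nanmax(Z[k]).round())
s,p=pickle.load(open("w1.pkl","rb"));q=s["orientation"];Rt=R.from_quat([q[1],q[2],q[3],q[0]]).as_matrix();H=p["hand_eye"]
for u,v in((241,160),(421,172)):
    c=H[:3,:3]@np.array([(u-p["cx"])/p["fx"],-(v-p["cy"])/p["fy"],-1]);dr=Rt@c;org=s["tool_pos"]+Rt@H[:3,3]
    W=org+dr*(22-org[2])/dr[2];e=W[:2]-o;print("corner",W.round(1),(e@[np.cos(a),np.sin(a)]).round(1),(e@[-np.sin(a),np.cos(a)]).round(1),"depth pt z",(org+dr*p["z_map"][v-6,u+3])[2])
# fingers tips via depth
z=p["z_map"]
for u,v in((200,325),(450,325),(200,375),(447,378)):
    zz=z[v,u];print("finger tool xyz",(H@np.array([(u-p["cx"])/p["fx"]*zz,-(v-p["cy"])/p["fy"]*zz,-zz,1]))[:3].round(1))
```

```text
tool stand -211.42330910868426 -6.127345716844417
-400 n 704 Ymax -53.0 Zmax 147.0
-380 n 716 Ymax -58.0 Zmax 147.0
-360 n 725 Ymax -66.0 Zmax 147.0
-340 n 719 Ymax -75.0 Zmax 147.0
-320 n 727 Ymax -81.0 Zmax 147.0
-300 n 797 Ymax -89.0 Zmax 149.0
-280 n 985 Ymax -96.0 Zmax 151.0
-260 n 314 Ymax -104.0 Zmax 130.0
-240 n 10 Ymax -158.0 Zmax 119.0
corner [ 546.3 -268.3   22. ] -164.8 51.4 depth pt z 22.671033587046395
corner [ 671.7 -244.1   22. ] -173.0 -76.0 depth pt z 0.5070377916206894
finger tool xyz [  7.3 -41.8 -17.2]
finger tool xyz [  9.   43.1 -20.2]
finger tool xyz [ -9.8 -42.2 -21.3]
finger tool xyz [-10.2  43.3 -22.4]
```

Call:
arm_command(linear=[[2,0.6,-35],[2,0.6,-40],[1.3,0.2,-40],[0,0,-30],[0,0,-20],[0,0,-10],[0,0,0],[0,0,0]], delta_rot=[[0,0,0],[0,0,0],[0,0,0],[0,0,0],[0,0,0],[0,0,0],[0,0,0],[0,0,0]], fingers=[85,85,85,85,85,85,85,85])

```text
t: 3.5
tool_pos: [619.2, -299.2, -2.4]
orientation: [0.001, 0.612, 0.791, 0.0]
force: [-0.5, -0.1, -0.5]
opening: 84.9
```

Call:
arm_command(linear=[[-1.26,4.84,-1],[-1.26,4.84,-1],[-1.26,4.84,0],[-1.26,4.84,0],[0,0,0]], delta_rot=[[0,0,0],[0,0,0],[0,0,0],[0,0,0],[0,0,0]], fingers=[85,85,85,85,85])

```text
t: 4.0
tool_pos: [613.9, -277.6, -5.4]
orientation: [-0.0, 0.611, 0.792, 0.0]
force: [0.8, 0.6, -0.1]
opening: 85.0
```

```bash
cat > look.py <<'E'
import sys
from workcell import get_state, eyes
from h import *
n=sys.argv[1]
s=get_state();print(s["t"],s["tool_pos"].round(1),s["force"].round(1),s["opening"].round(1))
a=np.radians(104.65);e=s["tool_pos"][:2]-[554.4,-95.9];print("tool stand",(e@[np.cos(a),np.sin(a)]).round(1),(e@[-np.sin(a),np.cos(a)]).round(1))
p=eyes.grab_frame("scene");t=eyes.grab_frame("top");pickle.dump((s,p,t),open(n+".pkl","wb"))
f=cv2.resize(p["frame"][180:380,170:470,::-1],None,fx=2,fy=2,interpolation=cv2.INTER_CUBIC)
g=cv2.resize(t["frame"][150:340,160:460,::-1],None,fx=2,fy=2,interpolation=cv2.INTER_CUBIC)
cv2.imwrite(f"pics/{n}a.png",cv2.resize(p["frame"][180:380,170:470,::-1],None,fx=2.66,fy=2.66,interpolation=cv2.INTER_CUBIC))
cv2.imwrite(f"pics/{n}b.png",cv2.resize(t["frame"][150:340,160:460,::-1],None,fx=2.66,fy=2.66,interpolation=cv2.INTER_CUBIC))
E
python3 look.py k1
```

```text
Traceback (most recent call last):
  File "look.py", line 5, in <module>
    s=get_state();print(s["t"],s["tool_pos"].round(1),s["force"].round(1),s["opening"].round(1))
                                                                          ^^^^^^^^^^^^^^^^^^
AttributeError: 'float' object has no attribute 'round'
```

```bash
sed -i 's/s\["opening"\].round(1)/s["opening"]/' look.py
python3 look.py k1
```

```text
4.0 [ 613.9 -277.6   -5.4] [ 0.8  0.6 -0.1] 85.03508832019827
tool stand -190.8 -11.6
```

View pics/k1a.png

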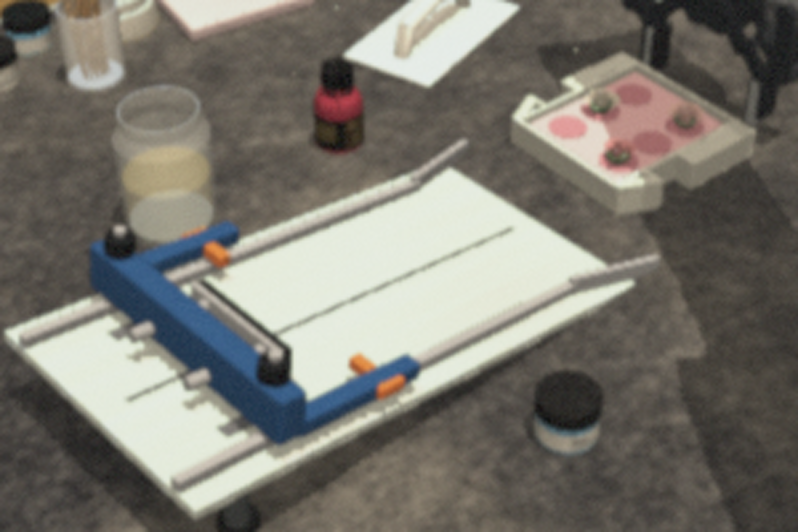

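View pics/k1b.png

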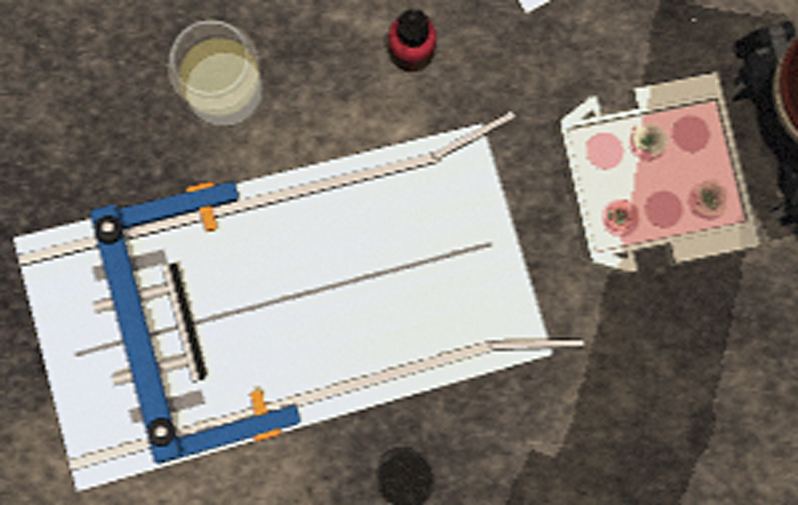

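Call:
arm_command(linear=[[-1,3.9,0],[-1,3.9,0],[-1,3.9,0],[-1,3.9,0],[-1,3.9,0],[-1,3.9,0],[0,0,0]], delta_rot=[[0,0,0],[0,0,0],[0,0,0],[0,0,0],[0,0,0],[0,0,0],[0,0,0]], fingers=[85,85,85,85,85,85,85])

```text
t: 4.8
tool_pos: [607.6, -254.6, -5.7]
orientation: [-0.0, 0.611, 0.791, 0.0]
force: [-0.1, -0.2, 1.3]
opening: 85.1
```

```bash
python3 look.py k2
```

```text
4.8 [ 607.6 -254.6   -5.7] [-0.1 -0.2  1.3] 85.13548276627442
tool stand -167.0 -11.4
```

View pics/k2b.png

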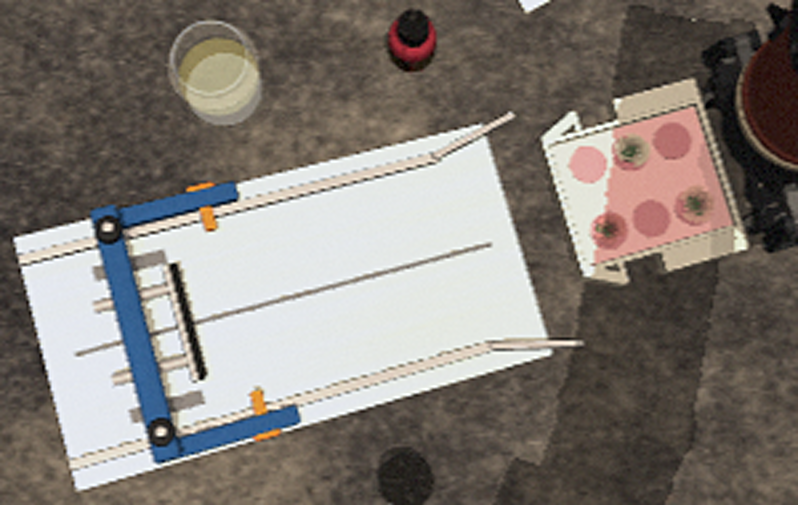

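The tray is now parallel to the ramp, with its trailing corners at about (697,80) and (747,248) in the crop.

```bash
cat > tp.py <<'E'
import sys
from h import *
s,p,t=pickle.load(open(sys.argv[1]+".pkl","rb"));a=np.radians(104.65)
v=list(map(float,sys.argv[2:]))
for i in range(0,len(v),3):
    u=(v[i]+.5)/2.66-.5+160;w=(v[i+1]+.5)/2.66-.5+150
    e=(ray(t,u,w,v[i+2])[:2]-[554.4,-95.9]);print((e@[np.cos(a),np.sin(a)]).round(1),(e@[-np.sin(a),np.cos(a)]).round(1))
E
python3 tp.py k2 697 80 22 747 248 22 584 276 22 543 136 22
```

```text
-156.0 -73.4
-152.4 53.3
-34.7 40.4
-36.3 -64.2
```

Call:
arm_command(linear=[[-2.4,4.55,0],[-2.4,4.55,0],[-2.4,4.55,0],[-2.4,4.55,0],[-2.4,4.55,0],[-2.4,4.55,0],[-2.4,4.55,0],[-2.4,4.55,0],[-2.4,4.55,0],[0,0,0]], delta_rot=[[0,0,0],[0,0,0],[0,0,0],[0,0,0],[0,0,0],[0,0,0],[0,0,0],[0,0,0],[0,0,0],[0,0,0]], fingers=[85,85,85,85,85,85,85,85,85,85])

```text
t: 5.9
tool_pos: [585.8, -213.5, -5.7]
orientation: [-0.0, 0.611, 0.791, 0.0]
force: [0.0, 0.3, 0.2]
opening: 85.0
```

```bash
python3 look.py k3
```

```text
5.9 [ 585.8 -213.5   -5.7] [0.  0.3 0.2] 84.9689268374247
tool stand -121.8 -0.7
```

View pics/k3b.png

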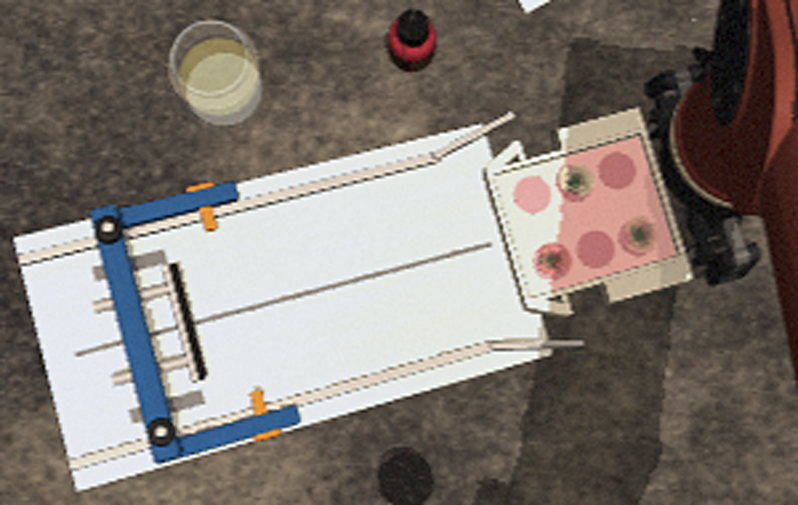

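```bash
python3 tp.py k3 641 109 22 692 278 22 526 310 23 487 170 23 491 245 1.6
```

```text
-110.2 -63.9
-108.0 62.9
11.8 52.1
9.6 -51.2
19.8 -1.2
```

Call:
arm_command(linear=[[-1.26,4.84,0],[-1.26,4.84,0],[-1.26,4.84,0],[-1.26,4.84,0],[-1.26,4.84,0],[-1.26,4.84,0],[-1.26,4.84,0],[-1.26,4.84,0],[-1.26,4.84,0],[-1.26,4.84,0],[-1.26,4.84,0],[-1.26,4.84,0],[0,0,0]], delta_rot=[[0.4,0.105,0],[0.4,0.105,0],[0.4,0.105,0],[0.4,0.105,0],[0.4,0.105,0],[0.4,0.105,0],[0.4,0.105,0],[0.4,0.105,0],[0.4,0.105,0],[0.4,0.105,0],[0.4,0.105,0],[0.4,0.105,0],[0,0,0]], fingers=[85,85,85,85,85,85,85,85,85,85,85,85,85])

```text
t: 7.3
tool_pos: [570.9, -155.7, -5.7]
orientation: [-0.035, 0.611, 0.791, 0.027]
force: [-0.4, 1.0, -0.5]
opening: 85.1
```

```bash
python3 look.py k4
```

```text
7.3 [ 570.9 -155.7   -5.7] [-0.4  1.  -0.5] 85.14343927460271
tool stand -62.0 -0.8
```

View pics/k4b.png

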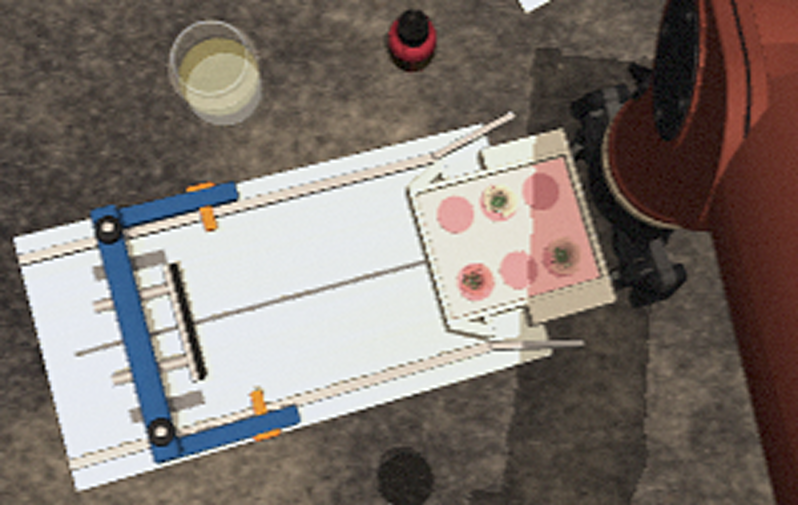

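View pics/k4a.png

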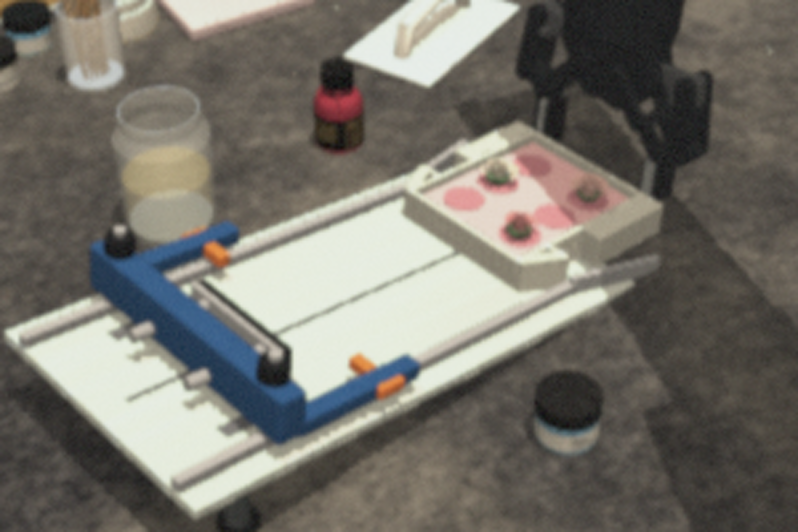

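```bash
python3 tp.py k4 563 129 22 617 300 22 447 329 31 409 188 31 424 263 10.5 200 321 40.5
```

```text
-51.7 -65.2
-52.1 63.1
69.3 50.1
67.1 -52.5
70.5 -0.9
230.7 -1.2
```

Call:
arm_command(linear=[[-1.29,4.93,0],[-1.29,4.93,0],[-1.29,4.93,0],[-1.29,4.93,0],[-1.29,4.93,0],[-1.29,4.93,0],[-1.29,4.93,0],[-1.29,4.93,0],[-1.29,4.93,0],[-1.29,4.93,0],[-1.25,4.78,0.8],[-1.25,4.78,0.8],[-1.25,4.78,0.8],[-1.25,4.78,0.8],[-1.25,4.78,0.8],[-1.25,4.78,0.8],[-1.25,4.78,0.8],[-1.25,4.78,0.8],[-1.25,4.78,0.8],[0,0,0]], delta_rot=[[0.41,0.107,0],[0.41,0.107,0],[0.41,0.107,0],[0.41,0.107,0],[0.41,0.107,0],[0.41,0.107,0],[0.41,0.107,0],[0.41,0.107,0],[0.41,0.107,0],[0.41,0.107,0],[0,0,0],[0,0,0],[0,0,0],[0,0,0],[0,0,0],[0,0,0],[0,0,0],[0,0,0],[0,0,0],[0,0,0]], fingers=[85,85,85,85,85,85,85,85,85,85,85,85,85,85,85,85,85,85,85,85])

```text
t: 9.4
tool_pos: [546.7, -63.1, 1.7]
orientation: [-0.064, 0.609, 0.789, 0.049]
force: [0.1, 0.4, -0.2]
opening: 85.0
```

```bash
python3 look.py k5; python3 -c "from workcell import get_state;print(get_state()['orientation'])"
```

```text
9.4 [546.7 -63.1   1.7] [ 0.1  0.4 -0.2] 84.97363011413142
tool stand 33.7 -0.9
[-0.06351226  0.60947499  0.78873863  0.0489674 ]
```

View pics/k5b.png

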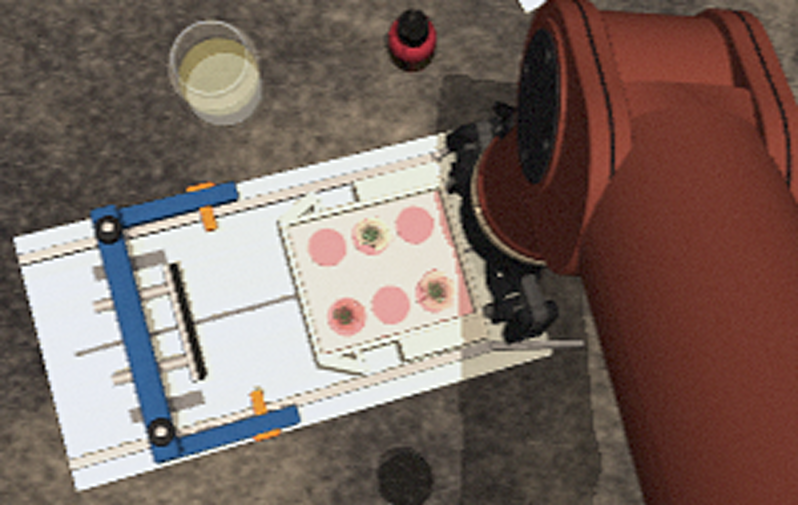

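View pics/k5a.png

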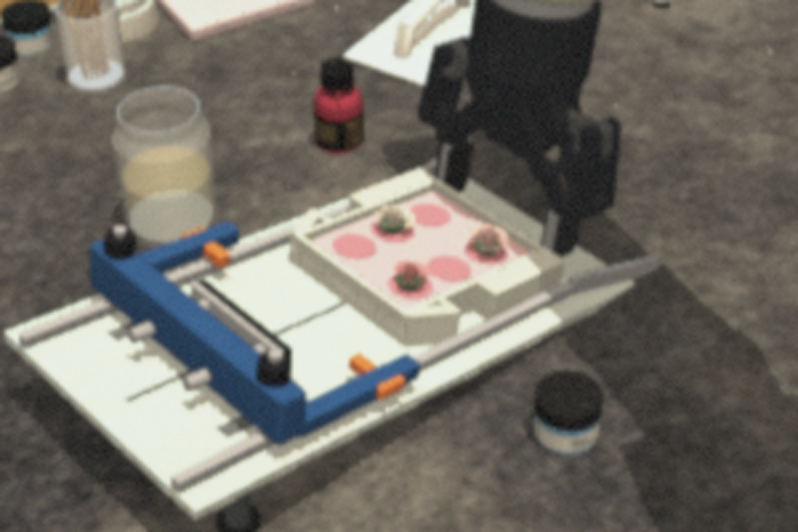

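Run:
```python
from h import *
from fit import bedX,least_squares
s,p,t=pickle.load(open("k5.pkl","rb"));bed=np.array([554.4,-95.9,np.radians(104.65)])
for n,u,v,z in(("FL",319,366,22),("FR",281,222,22),("stopR",177,263,25),("stopL",203,379,25)):
    o=np.array([(u+.5)/2.66-.5+160,(v+.5)/2.66-.5+150])
    print(n,least_squares(lambda q:proj(t,bedX(bed,(q[0],q[1],z))[0])-o,[200,0]).x.round(1))
# tool in bed frame
R0=R.from_euler('z',bed[2]).as_matrix()@R.from_euler('y',-.16).as_matrix()
print((s["tool_pos"]-[554.4,-95.9,0])@R0)
```

```text
bed both [554.4 -95.9] 104.65
[[0.4, -0.6], [0.9, 0.6], [0.1, 0.4], [0.1, 1.2], [-2.7, -1.8], [1.2, 0.6], [-1.1, -0.3], [-0.5, -0.5]]
bed top [555.  -95.3] 104.55
[[0.2, -0.9], [0.5, 0.4], [-0.2, -0.3], [-0.4, 0.6]]
bed scene [552.5 -96.9] 104.47
[[-1.6, -1.5], [2.2, 1.2], [-0.2, -0.2], [0.1, -0.1]]
tray [ 596.4 -195.1] 100.12
[[-0.1, -0.2], [0.3, 0.3], [0.0, -0.5], [0.5, 0.8], [-0.6, -0.6]]
tray in stand -106.52552757517029 -15.526415292388396 yaw -4.525146966117889
stop [242.6 -40.3]
stop [242.7  38.8]
stop [241.1 -39.6]
stop [243.3  38.2]
FL [166.3  51.4]
FR [165.  -50.8]
stopR [240.3 -40.4]
stopL [243.3  39.4]
[33.50060842 -0.87270028 -3.69707112]
```

Call:
arm_command(linear=[[-1.25,4.78,0.8],[-1.25,4.78,0.8],[-1.25,4.78,0.8],[-1.25,4.78,0.8],[-1.25,4.78,0.8],[-1.25,4.78,0.8],[-1.25,4.78,0.8],[-1.25,4.78,0.8],[-1.25,4.78,0.8],[-1.25,4.78,0.8],[-1.25,4.78,0.8],[-1.25,4.78,0.8],[-1.25,4.78,0.8],[-1.25,4.78,0.8],[0,0,0]], delta_rot=[[0,0,0],[0,0,0],[0,0,0],[0,0,0],[0,0,0],[0,0,0],[0,0,0],[0,0,0],[0,0,0],[0,0,0],[0,0,0],[0,0,0],[0,0,0],[0,0,0],[0,0,0]], fingers=[85,85,85,85,85,85,85,85,85,85,85,85,85,85,85])

```text
t: 11.0
tool_pos: [529.2, 4.0, 12.9]
orientation: [-0.064, 0.609, 0.789, 0.049]
force: [0.1, 0.3, -0.2]
opening: 85.0
```

```bash
python3 look.py k6
```

```text
11.0 [529.2   4.   12.9] [ 0.1  0.3 -0.2] 85.01842510292684
tool stand 103.0 -0.8
```

View pics/k6b.png

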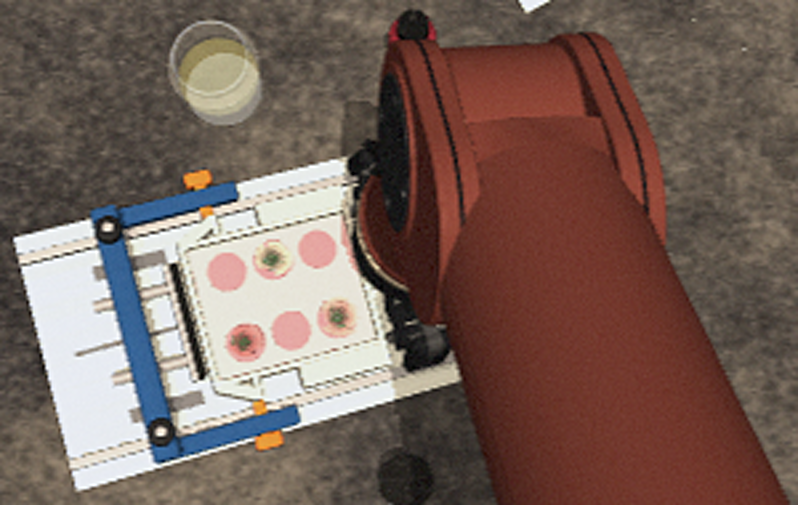

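View pics/k6a.png

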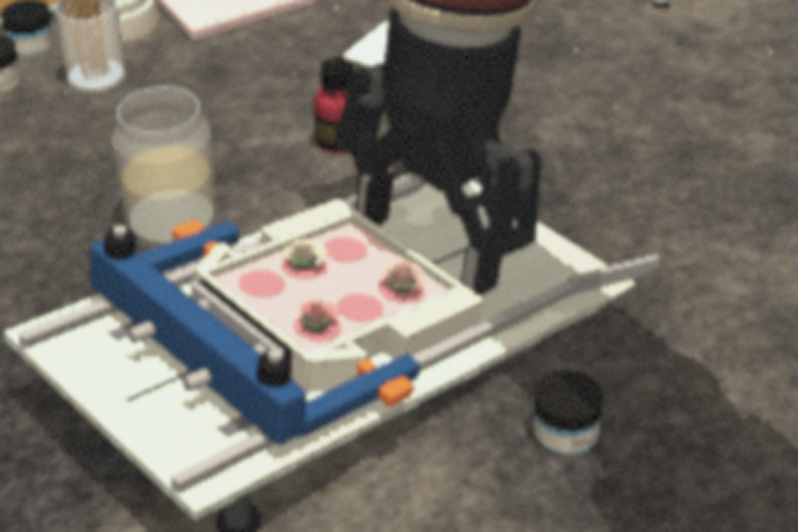

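Call:
arm_command(linear=[[-0.375,1.434,0.24],[-0.375,1.434,0.24],[-0.375,1.434,0.24],[-0.375,1.434,0.24],[-0.375,1.434,0.24],[-0.375,1.434,0.24],[0,0,0]], delta_rot=[[0,0,0],[0,0,0],[0,0,0],[0,0,0],[0,0,0],[0,0,0],[0,0,0]], fingers=[85,85,85,85,85,85,85])

```text
t: 11.8
tool_pos: [527.4, 10.1, 14.1]
orientation: [-0.063, 0.61, 0.788, 0.049]
force: [2.1, -6.1, -2.4]
opening: 85.1
```

Call:
arm_command(linear=[[-0.25,0.956,0.16],[-0.25,0.956,0.16],[-0.25,0.956,0.16],[-0.25,0.956,0.16],[0,0,0],[0,0,0]], delta_rot=[[0,0,0],[0,0,0],[0,0,0],[0,0,0],[0,0,0],[0,0,0]], fingers=[85,85,85,85,85,85])

```text
t: 12.4
tool_pos: [526.7, 12.5, 14.7]
orientation: [-0.062, 0.61, 0.788, 0.048]
force: [3.6, -9.4, -3.0]
opening: 84.7
```

```bash
python3 look.py k7
```

```text
12.4 [526.7  12.5  14.7] [ 3.6 -9.4 -3. ] 84.6588426428075
tool stand 111.9 -0.7
```

View pics/k7b.png

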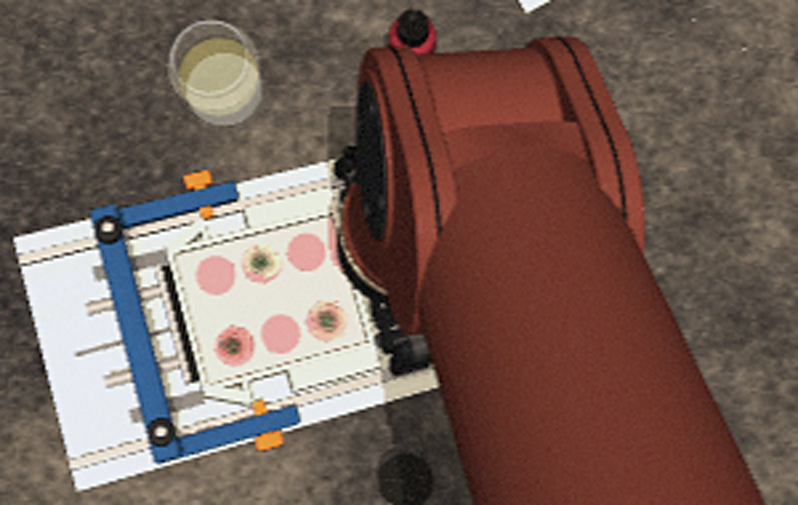

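Call:
arm_command(linear=[[-0.25,0.956,0.16],[-0.25,0.956,0.16],[-0.25,0.956,0.16],[-0.25,0.956,0.16],[-0.25,0.956,0.16],[0,0,0],[0,0,0]], delta_rot=[[0,0,0],[0,0,0],[0,0,0],[0,0,0],[0,0,0],[0,0,0],[0,0,0]], fingers=[85,85,85,85,85,85,85])

```text
t: 13.2
tool_pos: [525.9, 15.8, 15.4]
orientation: [-0.061, 0.611, 0.788, 0.048]
force: [3.7, -13.6, -2.7]
opening: 85.0
```

```bash
python3 look.py k8
```

```text
13.2 [525.9  15.8  15.4] [  3.7 -13.6  -2.7] 85.03606910574415
tool stand 115.3 -0.6
```

View pics/k8b.png

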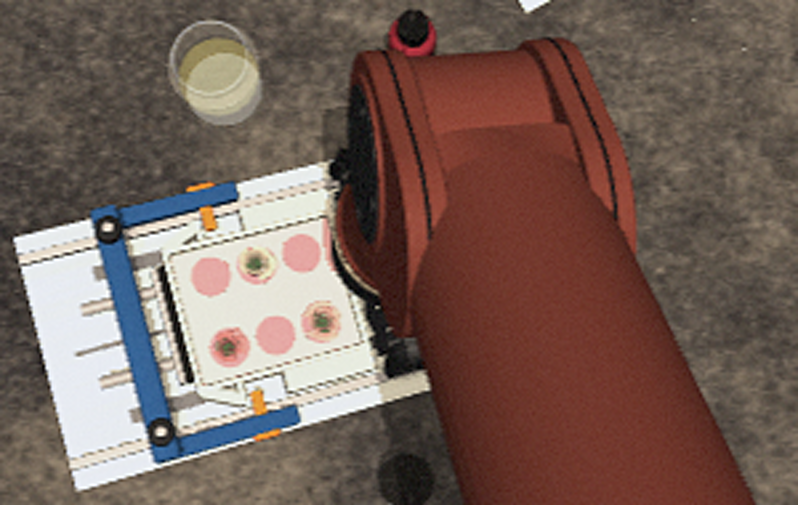

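View pics/k8a.png

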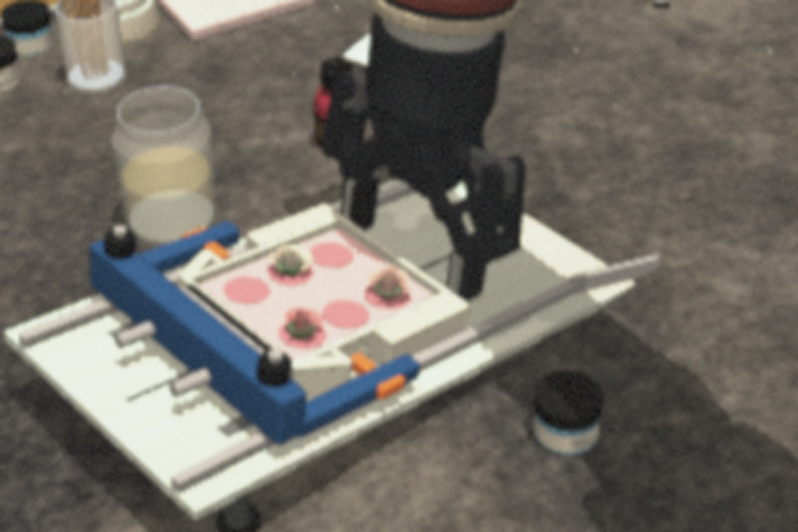

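Both catches show sprung in, at (208,217) and (258,402). I'll add a small margin push, then back off.

Call:
arm_command(linear=[[-0.25,0.956,0.16],[-0.25,0.956,0.16],[0,0,0],[0,0,0]], delta_rot=[[0,0,0],[0,0,0],[0,0,0],[0,0,0]], fingers=[85,85,85,85])

```text
t: 13.7
tool_pos: [525.5, 17.1, 15.7]
orientation: [-0.061, 0.611, 0.788, 0.048]
force: [4.8, -15.8, -4.3]
opening: 85.1
```

Call:
arm_command(linear=[[0.375,-1.434,-0.24],[0.375,-1.434,-0.24],[0.375,-1.434,-0.24],[0.375,-1.434,-0.24],[0.375,-1.434,-0.24],[0.375,-1.434,-0.24],[0.375,-1.434,-0.24],[0.375,-1.434,-0.24],[0.75,-2.868,-0.48],[0.75,-2.868,-0.48],[0.75,-2.868,-0.48],[0.75,-2.868,-0.48],[1.25,-4.78,-0.8],[1.25,-4.78,-0.8],[0,0,0]], delta_rot=[[0,0,0],[0,0,0],[0,0,0],[0,0,0],[0,0,0],[0,0,0],[0,0,0],[0,0,0],[0,0,0],[0,0,0],[0,0,0],[0,0,0],[0,0,0],[0,0,0],[0,0,0]], fingers=[85,85,85,85,85,85,85,85,85,85,85,85,85,85,85])

```text
t: 15.2
tool_pos: [533.0, -11.7, 10.3]
orientation: [-0.063, 0.61, 0.788, 0.049]
force: [-0.1, -0.9, 0.1]
opening: 84.9
```

```bash
python3 look.py k9
```

```text
15.2 [533.  -11.7  10.3] [-0.1 -0.9  0.1] 84.87764370710363
tool stand 86.9 -0.6
```

View pics/k9b.png

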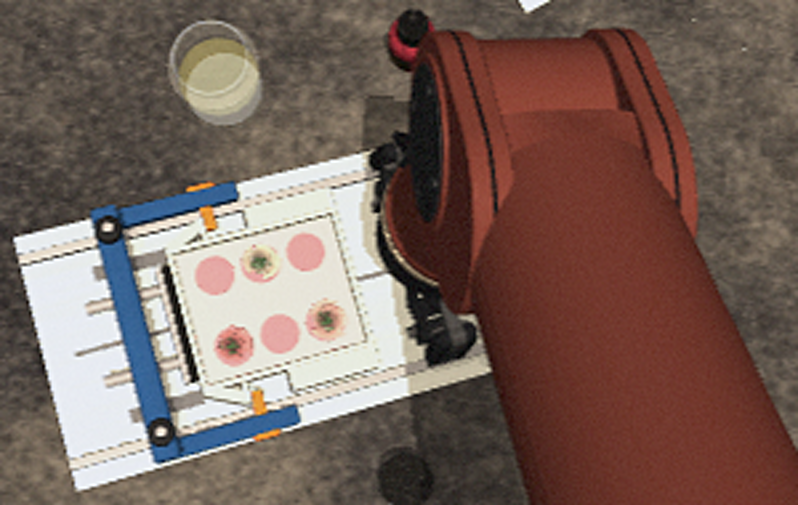

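View pics/k9a.png

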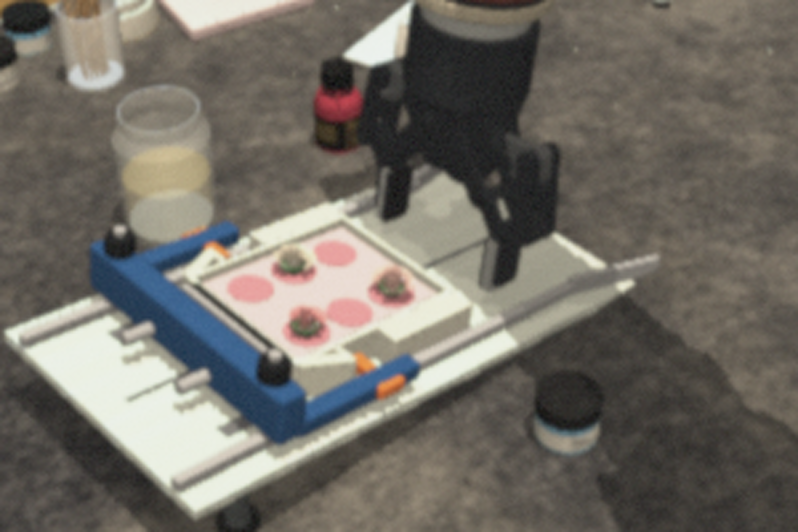

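The tray stayed held against the stop with both catches in its notches, and the gap to the fingers is clear. Raise the tool and check again.

Call:
arm_command(linear=[[1,-4,10],[1,-4,20],[0,0,30],[0,0,30],[0,0,20],[0,0,10],[0,0,0],[0,0,0],[0,0,0],[0,0,0]], delta_rot=[[0,0,0],[0,0,0],[0,0,0],[0,0,0],[0,0,0],[0,0,0],[0,0,0],[0,0,0],[0,0,0],[0,0,0]], fingers=[85,85,85,85,85,85,85,85,85,85])

```text
t: 16.3
tool_pos: [534.2, -18.5, 129.4]
orientation: [-0.064, 0.61, 0.789, 0.049]
force: [0.2, 0.2, -1.0]
opening: 85.0
```

```bash
python3 look.py k10
```

```text
16.3 [534.2 -18.5 129.4] [ 0.2  0.2 -1. ] 84.95075150778351
tool stand 80.0 -0.1
```

View pics/k10b.png

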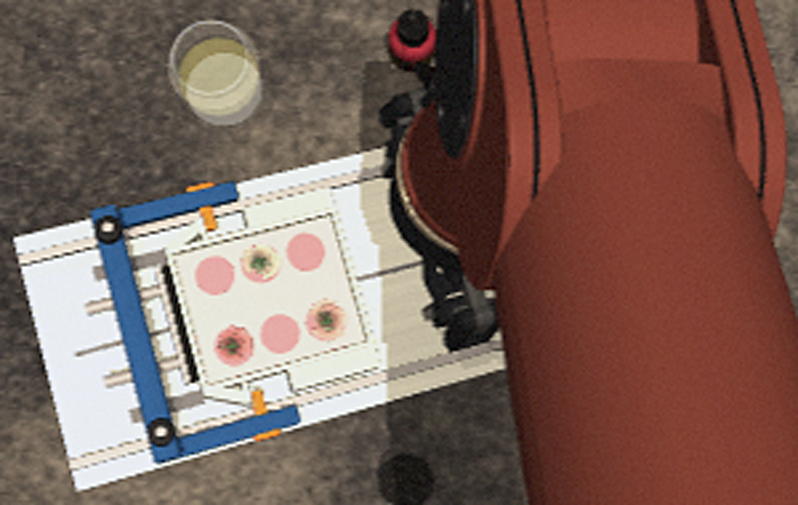

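View pics/k10a.png

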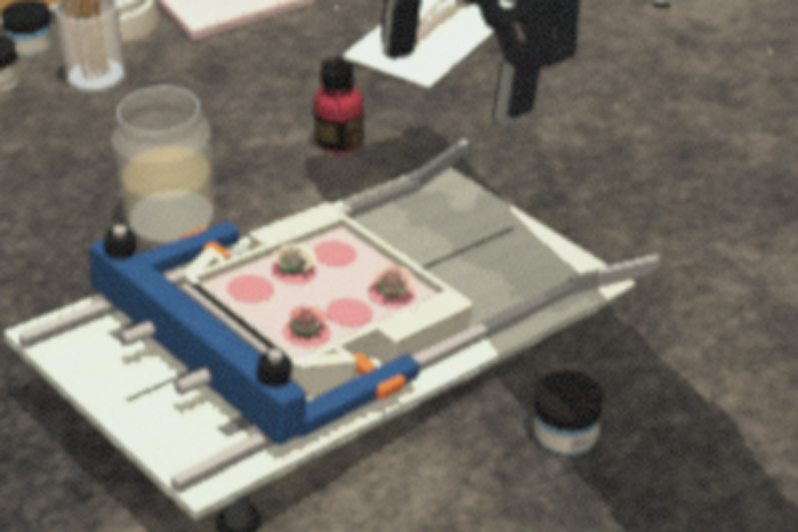

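Everything is unchanged 1 s later: the tray is latched, the robot is clear, and the bottle, pot and jar are where they started.

```bash
python3 -c "
from workcell import job_done;print(job_done())"
```

```text
the job is handed in; nothing more can be done
None
```

The tray is latched at the top of the ramp, and I handed the job in at about 16.4 s of the 58 s allowed.

- **Push:** I pushed the tray low on its trailing wall with both open fingers. I straightened and centred it before the guides, tilted the tool to match the slope, then pressed the sprung stop in small steps.
- **Force on the stop:** The last push read about 17 N. That means roughly 8 mm of travel, judged from force and tool position because the stop's slide is not read out. This is within the 7 to 11 mm asked and short of ramming.
- **Last checks:** After I backed off and raised the tool, both cameras showed both orange catches in the notches. The tray was still pressed against the stop and had not moved about 1 s later. The bottle, pot and jar look unmoved in both views, and the tool reads about 1 N, so it is touching nothing.
- **Disagreements:** No check failed. Camera measurements of the stop and the tray differed by 1 to 3 mm between views.

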